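Refit a steam cleaner's boiler cap

ROBOT

A 7-joint arm with a two-finger parallel gripper is mounted at the origin on the work surface. World frame = base frame: x ahead of the robot, y to its left, z up, the work surface at z = 0. Lengths are in m, angles in degrees, forces in N, time in s.
With the tool pointing down it reaches from about 0.4 to 0.9 m from the base axis. Payload 5.6 kg.
Tool frame: the origin (TCP) lies midway between the tips of the shut fingers; the grasp point (between the pads) lies arm.tcp_to_grasp behind it (arm.tcp_to_grasp is the distance from the TCP to the grasp point, in m); z points along the fingers, y is the direction in which the jaws open and shut (so a half turn about z gives the same grasp; the last joint's range is limited). The gripper opens to 92 mm and grips with 3 to 60 N. Pads are 20 mm wide; open, the fingers measure 128 mm over their backs; the gripper's body (75 mm by 189 mm) begins 69 mm behind the grasp point.
Start: joints at [63.484, 26.786, -0.665, 91.828, 0.344, 61.387, -3.226], TCP at [0.265, -0.594, 0.215] pointing down, gripper open.
Joint ranges: [-144.91, 144.91], [-17.63, 115.5], [-89.93, 88.59], [15.96, 139.68], [-74.01, 254.01], [8.47, 105.57], [-167.45, 167.45]. Speed limits (degrees/s): [147.25, 147.25, 180, 180, 180, 180, 180].

INTERFACE

Orientations are given as [roll, pitch, yaw] about the fixed x, y, z axes, in that order (R = Rz(yaw) Ry(pitch) Rx(roll)).
In Python, from rig import arm gives the robot as it stands. The module is installed in compiled form; this text tells all that it offers.
- The arm moves only by the tool apply_moves, never from a script. Its argument "increments" is a list of rows, each an object with "offset": the shift along the tool's x, y, z each as a share of 0.02 m, from -1 to 1, a list of three; "roll": the turn about the tool's z as a share of 6 degrees, from -1 to 1. In form: [{"offset": [x, y, z], "roll": roll}, ...]. A call has 1 to 5 rows; each row shifts and turns the pose as measured when the row begins, along the tool's axes as they then stand; what a row does not reach is not made up. A row lasts 1/12 s, in which the tool goes at most 41.7 mm and 7.16 degrees, less where a joint would pass 70% of its speed; a pose out of reach is approached as far as the arm can. A call with a number of a shift or a turn outside -1 to 1 is refused whole. A call with a gripper value outside its range is refused whole. "gripper" is the opening, from -1 (shut) to 1 (fully open), so that 0 is half open, set as the call begins (left out, the last holds). The fingers move at their own pace and stop on an object; "newtons" is the grip in N (left out, the last holds). Time passes only in rows, so rows that do not move let the fingers close. It gives the time, the measured TCP pose, the force and the opening at its end, in the units of the state.
- arm.get_state(): the state, without advancing time (a new reading comes with each control period).
- arm.read_camera(name): name is "scene" or "top" or "wrist"; returns a dict with "color" (480x640x3 uint8, red, green, blue), "depth" (480x640 float32, m along the optical axis (not along the pixel's ray), 0 where there is no reading), "intrinsics" (3x3 intrinsics, pixels), "T" (4x4, takes a point from camera to world coordinates); the wrist camera has in their place "tool_from_camera" (4x4, takes a point from camera to tool coordinates, whose origin is the TCP and whose axes are the flange's). Camera axes: x right, y up, looking along -z (the intrinsics and any distortion apply to the point x, -y, -z); pixel columns grow to the right and rows downward; lengths in m; the calibration is good to about 2 mm. A picture is of the moment at which its call begins: read the wrist's pose just before it.
- arm.close_job(): hands the job in, once; it reports no verdict.
Trained networks look in a picture, given as the dict that the camera call returned (one of the last four; its "shot" number tells which), for a name from the list of things; names that differ only in an ending like _2 or _b are one class to them, and where a whole thing is asked for, a point or a joint stands for the part that bears it (a point fixed in the world has none). Each returns a list of dicts, best first, with "score" (0 to 1); they miss things now and then, are a little off and sometimes report something else, mostly with a low value. They report only what shows in the picture. A call takes as long as a camera call.
- arm.silhouettes(picture, target): "mask" (480x640 bool, what is visible of it) and "xy" ([column, row] in pixels, amid what is visible of it).
The state is a dict: "t": time; "joint_positions": joint angles; "joint_velocities": joint speeds; "tau": joint torques, N m; "tool_pos": TCP position; "eef_rot": TCP orientation; "wrist_force": force on the tool from outside, world axes, zero at the start; "moment": the same for the moment, N m; "grip_width": opening from 0.0 (shut) to 1.0 (fully open).
Only numpy, scipy, OpenCV 4.12 (cv2) and the standard library are available. Lean on these libraries where they do the work, as an engineer would, in place of code of your own. Each camera call takes 0.05 s, during which the arm holds its last target. There are 200 camera calls.

TASK

Put the boiler cap from the blue mat onto the filler neck of the red steam cleaner: set it on level, turn it gently backward (anticlockwise) until you feel it drop into the start of the thread, then screw it forward (clockwise) fully home and let go. Do not force it or screw it on crooked - a cross-threaded cap ruins the neck - and leave the other things on the table where they are.

Things in the scene. Friction and masses are not known exactly. Their poses are not given: they have to be found in the camera images.
- cap: The loose boiler cap, standing upright on the mat: a dark round skirt 60 mm across and 21 mm high, closed on top, and on it an upright light-grey grip bar 48 mm long (along x), 16 mm thick (along y), 29 mm high; 50 mm high in all, about 0.12 kg. Origin: centre of the skirt's underside; z up.
- cap_lugs (a point): Inside the cap's skirt (bore 52 mm) three lugs, 120 degrees apart, stand in to 43 mm across; each 8 mm wide, 3.5 mm high. Point: on the cap's axis at the height of their undersides, 1 mm above the skirt's lower edge. Where round the axis they stand relative to the bar is not told.
- neck_rim (a point): Centre of the filler neck's mouth, at its rim; z up (x, y as the cleaner's: they say nothing of the thread). The dark upright neck is 40 mm across, rim bevelled, rising 20 mm from a dish on the cleaner. A sprung rubber seal, 31 mm across, stands 4 mm above the rim; it meets the cap's roof when the cap's origin is 13 mm below the rim, and pushes 3 N, then 9 N when 3 mm further down.
- neck_thread (a point): On the neck's axis, 5 mm below the rim: level of the tops of the thread's 3 ridges, 49 mm across. Right-handed: clockwise from above tightens. Between ridges are gaps, 28 degrees (a lug takes 20). At each ridge's clockwise end is a stop rib, 7 degrees wide, 3 mm higher than the ridge's top. The angle of the thread differs every time and is not told.
- neck_home (a point): Where the cap's origin is when home: on the neck's axis, 16 mm below the rim. Lugs set on the ridges (origin 6 mm below the rim) or ribs (3 mm) cannot turn clockwise past a rib; anticlockwise they reach the gaps within 125 degrees and drop in, to 13 mm. Then clockwise the ridges draw the cap down to 16 mm in about 65 degrees; the ribs stop it 25 degrees on.
- cleaner: The red steam cleaner, standing firmly (it does not move), 380 mm long (along its x), 270 mm wide, shell top 168 mm above the table; a dark carrying handle arches up to 260 mm at its +x end, 90 mm and more from the neck's axis. Origin: on the table under its middle; the neck stands 70 mm from there along -x, rim 190 mm above the table.
- mat: Blue mat, 150 x 130 x 3 mm, fixed to the table; origin under its middle.
- meter: Bystander: a yellow handheld multimeter, 150 x 76 x 34 mm, lying face up. Origin: on its underside.
- screwdriver: Bystander: a screwdriver 210 mm long with a red handle, lying flat. Origin: on its underside.
- mug: Bystander: a white mug, 80 mm across, 92 mm high. Origin: on its underside.
- jar: Bystander: a closed jar with a red lid, 64 mm across, 75 mm high. Origin: on its underside.
- spool: Bystander: an orange spool, 62 mm across, 42 mm high. Origin: on its underside.
- phone: Bystander: a dark smartphone, 150 x 73 x 9 mm, lying flat. Origin: on its underside.
- jug: Bystander: a clear measuring jug, 96 mm across, 125 mm high. Origin: on its underside.

How it is judged:
By the outcome, as a careful person would: the job done as asked, in the order asked, and still so for the second after the job is handed in, with the robot touching nothing.
It also fails if it takes over 72 s, if anything falls off the work surface, if the arm or the gripper's body presses on something with over 40 N, if the wrist force passes 120 N, or if a joint passes its speed limit or range.

## Working session

There is one attempt and no reset: what is moved stays moved. The work goes in short steps, Python scripts to look and compute and a tool call to move; the robot and the scene stay as the last step left them, time stands still between calls to the robot, and variables do not carry over. Pictures are saved under pics/ and viewed, about 8 in all and at most 12, crops included, and the job is handed in when it is done.

Besides the shell and the picture viewer there is one more tool, called after "Call:" by a JSON object that holds its "name" and its "arguments", one argument or row to a line. apply_moves: Moves the arm, as the interface text tells. Shift numbers are shares of 0.02 m and turn numbers shares of 6 degrees, none past 1 either way. Its arguments: {"type":"object","properties":{"increments":{"type":"array"},"gripper":{"type":"number"},"newtons":{"type":"number"}},"required":["increments"]}

```bash
mkdir -p pics
cat > h.py <<'E'
import numpy as np, cv2
from rig import arm
from scipy.spatial.transform import Rotation as R
def T_of(p,s):
    if 'T' in p: return np.array(p['T'])
    M=np.eye(4);M[:3,:3]=R.from_euler('xyz',s['eef_rot'],degrees=True).as_matrix();M[:3,3]=s['tool_pos']
    return M@np.array(p['tool_from_camera'])
def cloud(p,T):
    K=np.array(p['intrinsics']);d=p['depth'];v,u=np.mgrid[:480,:640]
    P=np.stack([(u-K[0,2])/K[0,0]*d,-(v-K[1,2])/K[1,1]*d,-d],-1)
    return P@T[:3,:3].T+T[:3,3]
def save(p,n,crop=None,s=1):
    im=p['color'][...,::-1]
    if crop: im=im[crop[1]:crop[3],crop[0]:crop[2]]
    cv2.imwrite('pics/'+n,cv2.resize(im,None,fx=s,fy=s))
E
python3 - <<'E'
from h import *
s=arm.get_state();print(s['t'],s['tool_pos'],s['eef_rot'],s['grip_width'],arm.tcp_to_grasp)
ims=[]
for c in ['scene','top']:
    p=arm.read_camera(c);T=T_of(p,None);C=cloud(p,T);ims.append(p['color'])
    print(c,T[:3,3])
    for n in ['cap','cleaner','neck_rim','mat']:
        for r in arm.silhouettes(p,n)[:1]:
            m=r['mask']&(p['depth']>0);Q=C[m]
            print(c,n,r['score'],r['xy'],m.sum(),np.median(Q,0).round(4),Q.min(0).round(3),Q.max(0).round(3))
cv2.imwrite('pics/a.png',cv2.resize(np.vstack(ims)[...,::-1],(400,600)))
cv2.imwrite('pics/a.png',cv2.resize(np.hstack(ims)[...,::-1],(800,300)))
E
```

```text
0.0 [ 0.26462842 -0.59305662  0.21366601] [-1.79900342e+02  6.30992422e-03  2.40479798e+01] 1.0003479912288162 0.0187
scene [0.97096753 0.44456338 1.02290546]
scene cap 0.93 [258.1, 202.2] 348 [ 0.4804 -0.2     0.0249] [ 0.439 -0.253  0.001] [ 0.504 -0.176  0.056]
scene cleaner 0.87 [315.4, 282.6] 16721 [0.6341 0.1504 0.1626] [ 0.311 -0.099 -0.005] [0.798 0.284 0.262]
scene neck_rim 0.96 [318.0, 283.0] 16664 [0.6348 0.1504 0.1628] [ 0.311 -0.103 -0.004] [0.798 0.284 0.262]
scene mat 0.7 [271.7, 196.6] 1265 [ 0.4338 -0.1918  0.0028] [ 0.371 -0.271 -0.004] [ 0.522 -0.14   0.026]
top [0.2508706  0.01892578 1.47707177]
top cap 0.77 [412.8, 272.4] 482 [ 0.4661 -0.2022  0.0267] [ 0.442 -0.235  0.002] [ 0.498 -0.176  0.062]
top cleaner 0.9 [273.1, 215.3] 17756 [0.5713 0.1155 0.1645] [ 0.385 -0.043 -0.007] [0.795 0.285 0.265]
top neck_rim 0.83 [274.0, 219.2] 18017 [0.5718 0.1157 0.1643] [ 0.385 -0.049 -0.009] [0.834 0.294 0.265]
top mat 0.81 [413.0, 284.0] 2885 [ 0.4316 -0.2013  0.003 ] [ 0.366 -0.271 -0.008] [ 0.519 -0.138  0.028]
```

View pics/a.png

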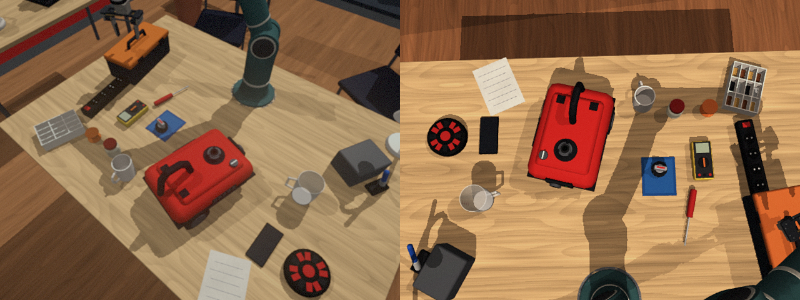

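Call:
{"name": "apply_moves", "arguments": {
  "increments": [
    {"offset": [1,-0.8,0],"roll": 0},
    {"offset": [1,-0.8,0],"roll": 0},
    {"offset": [1,-0.8,0],"roll": 0},
    {"offset": [1,-0.8,0],"roll": 0},
    {"offset": [1,-0.8,0],"roll": 0}
  ]
}}

```text
t: 0.92
tool_pos: [0.3202, -0.482, 0.2136]
eef_rot: [179.9, 0.2, 23.3]
wrist_force: [0.6, -0.3, 0.0]
grip_width: 0.997
```

Call:
{"name": "apply_moves", "arguments": {
  "increments": [
    {"offset": [1,-0.8,0],"roll": 0},
    {"offset": [1,-0.8,0],"roll": 0},
    {"offset": [1,-0.8,0],"roll": 0},
    {"offset": [1,-0.8,0],"roll": 0},
    {"offset": [1,-0.8,0],"roll": 0}
  ]
}}

```text
t: 1.33
tool_pos: [0.3826, -0.3634, 0.2139]
eef_rot: [179.7, 0.2, 23.3]
wrist_force: [0.6, -0.2, -0.0]
grip_width: 0.999
```

Call:
{"name": "apply_moves", "arguments": {
  "increments": [
    {"offset": [1,-0.8,0],"roll": 0},
    {"offset": [1,-0.8,0],"roll": 0},
    {"offset": [1,-0.8,0],"roll": 0},
    {"offset": [0,0,0],"roll": 0}
  ]
}}

```text
t: 1.67
tool_pos: [0.423, -0.2871, 0.2147]
eef_rot: [179.7, 0.0, 23.7]
wrist_force: [1.0, 0.8, -0.0]
grip_width: 1.001
```

```bash
cat >> h.py <<'E'
def plan(s,tgt,yaw=None):
    M=R.from_euler('xyz',s['eef_rot'],degrees=True).as_matrix()
    print('tool delta mm',(M.T@(np.array(tgt)-s['tool_pos'])*1000).round(1),'yaw',s['eef_rot'][2])
E
python3 - <<'E'
from h import *
s=arm.get_state();print(s['t'],s['tool_pos'],s['eef_rot'],s['joint_positions'])
p=arm.read_camera('wrist');T=T_of(p,s);C=cloud(p,T);print(np.array(p['tool_from_camera']).round(3))
save(p,'w1.png')
for n in ['cap','mat']:
  for r in arm.silhouettes(p,n)[:1]:
    m=r['mask']&(p['depth']>0);Q=C[m];print(n,r['score'],r['xy'],m.sum(),np.median(Q,0).round(4),Q.min(0).round(3),Q.max(0).round(3))
    if n=='cap':
      B=Q[(Q[:,2]>.043)&(Q[:,2]<.062)];print(len(B),cv2.minAreaRect(B[:,:2].astype(np.float32)*1000),B.mean(0))
E
```

```text
1.6667 [ 0.42303505 -0.28707201  0.21467941] [1.79712456e+02 2.19931088e-02 2.36903190e+01] [ 38.58550509  13.8514522   -9.60299738 110.74008125   3.01233348
  55.41583553 -38.75475436]
[[ 0.     0.962  0.274  0.079]
 [ 1.     0.    -0.001 -0.   ]
 [-0.001  0.274 -0.962 -0.17 ]
 [ 0.     0.     0.     1.   ]]
```

View pics/w1.png

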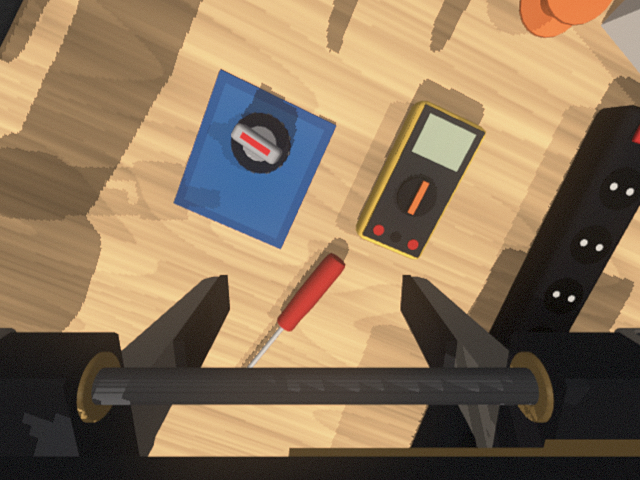

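```bash
cat >> h.py <<'E'
def bar(C,c,zlo,zhi,r=.04):
    m=(np.hypot(C[...,0]-c[0],C[...,1]-c[1])<r)&(C[...,2]>zlo)&(C[...,2]<zhi)
    B=C[m];rc=cv2.minAreaRect(B[:,:2].astype(np.float32)*1000)
    e=np.linalg.eigh(np.cov(B[:,:2].T))[1][:,1]
    print('bar n',len(B),'rect',rc,'mean',B.mean(0).round(4),'z',np.median(B[:,2]),'ang',np.degrees(np.arctan2(e[1],e[0])))
    return m
E
python3 - <<'E'
from h import *
s=arm.get_state()
p=arm.read_camera('wrist');C=cloud(p,T_of(p,s))
print(C[143,258],C[220,220])
bar(C,C[143,258],.043,.062)
p=arm.read_camera('top');C=cloud(p,T_of(p,s))
bar(C,[.466,-.202],.043,.062)
# neck rim
for zl,zh in [(.180,.200)]:
    m=(np.hypot(C[...,0]-.53,C[...,1]-.10)<.1)&(C[...,2]>zl)&(C[...,2]<zh)
    Q=C[m];v,u=np.nonzero(m);print(len(Q),Q.mean(0),cv2.minEnclosingCircle(Q[:,:2].astype(np.float32)*1000),u.mean(),v.mean())
save(p,'t2.png',(200,150,340,330),3)
E
```

```text
[ 0.47059847 -0.21541449  0.05367652] [ 0.3728506  -0.19906318  0.0043538 ]
bar n 934 rect ((471.2009582519531, -206.4901123046875), (47.95013427734375, 16.193490982055664), 80.26045989990234) mean [ 0.4715 -0.2068  0.0519] z 0.05221300469213552 ang 79.82163671447466
bar n 145 rect ((469.37506103515625, -204.61573791503906), (46.95773696899414, 17.762168884277344), 78.15281677246094) mean [ 0.4686 -0.2046  0.0521] z 0.05197967308017026 ang 80.3566154033122
430 [0.53326099 0.13426357 0.1900355 ] ((564.4505615234375, 122.71942901611328), 69.03055572509766) 264.8279069767442 232.82558139534885
```

View pics/t2.png

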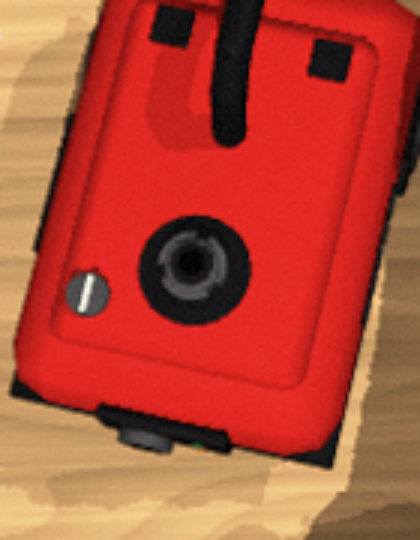

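Call:
{"name": "apply_moves", "arguments": {
  "increments": [
    {"offset": [0,0,0],"roll": -1},
    {"offset": [0,0,0],"roll": -1},
    {"offset": [0,0,0],"roll": -1},
    {"offset": [0,0,0],"roll": -1},
    {"offset": [0,0,0],"roll": -1}
  ]
}}

```text
t: 2.33
tool_pos: [0.4158, -0.3003, 0.214]
eef_rot: [179.8, 0.5, 53.7]
wrist_force: [0.1, 0.4, 0.5]
grip_width: 1.002
```

Call:
{"name": "apply_moves", "arguments": {
  "increments": [
    {"offset": [0,0,0],"roll": -1},
    {"offset": [0,0,0],"roll": -1},
    {"offset": [0,0,0],"roll": -1},
    {"offset": [0,0,0],"roll": -1},
    {"offset": [0,0,0],"roll": -1}
  ]
}}

```text
t: 2.75
tool_pos: [0.4113, -0.3077, 0.2135]
eef_rot: [-179.9, 0.6, 84.4]
wrist_force: [-0.0, -0.4, 0.7]
grip_width: 0.999
```

Call:
{"name": "apply_moves", "arguments": {
  "increments": [
    {"offset": [0.8,-0.2,0.5],"roll": 0},
    {"offset": [0.8,-0.2,0.5],"roll": 0},
    {"offset": [0.8,-0.2,0.5],"roll": 0},
    {"offset": [0,0,0],"roll": 0}
  ]
}}

```text
t: 3.08
tool_pos: [0.4007, -0.2649, 0.182]
eef_rot: [-179.9, 0.7, 83.9]
wrist_force: [-0.0, 0.4, -0.0]
grip_width: 1.001
```

Run:
```python
from h import *
s=arm.get_state();print(s['t'],s['tool_pos'],s['eef_rot'],s['joint_positions'])
p=arm.read_camera('wrist');C=cloud(p,T_of(p,s))
bar(C,[.471,-.2065],.043,.062)
plan(s,[.471,-.2065,.029])
```

```text
3.0833 [ 0.40072043 -0.26487938  0.18195533] [-179.89630152    0.68234741   83.91869684] [ 45.52618921  14.10465599 -18.81812954 115.9924183    6.70569744
  50.67181087  16.90641613]
bar n 1134 rect ((471.01361083984375, -206.49172973632812), (47.80146026611328, 16.274580001831055), 80.45359802246094) mean [ 0.4702 -0.2058  0.0518] z 0.05226010630542813 ang 79.6687593883982
tool delta mm [ 67.3  64.  152. ] yaw 83.9186968410652
```

Call:
{"name": "apply_moves", "arguments": {
  "increments": [
    {"offset": [0,0,0],"roll": 0.65},
    {"offset": [0.8,0.7,0.6],"roll": 0},
    {"offset": [0.8,0.7,0.6],"roll": 0},
    {"offset": [0.8,0.7,0.6],"roll": 0},
    {"offset": [0.8,0.7,0.6],"roll": 0}
  ]
}}

```text
t: 3.55
tool_pos: [0.4696, -0.2298, 0.1381]
eef_rot: [179.4, 1.3, 78.5]
wrist_force: [-0.3, 0.3, 0.3]
grip_width: 0.998
```

Call:
{"name": "apply_moves", "arguments": {
  "increments": [
    {"offset": [0,0,0.5],"roll": 0},
    {"offset": [0,0,0],"roll": 0},
    {"offset": [0,0,0],"roll": 0}
  ]
}}

```text
t: 3.8
tool_pos: [0.4726, -0.2316, 0.1267]
eef_rot: [179.4, 1.3, 78.5]
wrist_force: [-0.0, 1.2, -0.6]
grip_width: 1.0
```

Run:
```python
from h import *
s=arm.get_state();print(s['t'],s['tool_pos'],s['eef_rot'],s['joint_positions'])
p=arm.read_camera('wrist');C=cloud(p,T_of(p,s))
bar(C,[.471,-.2065],.043,.062)
plan(s,[.471,-.2065,.029])
```

```text
3.8 [ 0.47264889 -0.23157588  0.12671641] [179.36637438   1.30135185  78.51937431] [ 36.4987828   22.49858116 -17.89345195 113.18512745  11.26674942
  45.03541256   0.50805778]
bar n 1402 rect ((471.2081298828125, -206.16294860839844), (47.61210250854492, 15.872365951538086), 78.47643280029297) mean [ 0.4717 -0.2047  0.0521] z 0.05239675549428985 ang 79.60422987536239
tool delta mm [26.5 -7.7 97.1] yaw 78.51937431216166
```

Call:
{"name": "apply_moves", "arguments": {
  "increments": [
    {"offset": [0.27,-0.08,0.6],"roll": -0.04},
    {"offset": [0.27,-0.08,0.6],"roll": -0.04},
    {"offset": [0.27,-0.08,0.6],"roll": -0.04},
    {"offset": [0.27,-0.08,0.6],"roll": -0.04},
    {"offset": [0.27,-0.08,0.6],"roll": -0.04}
  ]
}}

```text
t: 4.27
tool_pos: [0.4706, -0.216, 0.071]
eef_rot: [178.7, 1.8, 78.9]
wrist_force: [0.2, -0.2, -0.1]
grip_width: 1.003
```

Call:
{"name": "apply_moves", "arguments": {
  "increments": [
    {"offset": [0,0,0],"roll": 0},
    {"offset": [0,0,0],"roll": 0}
  ]
}}

```text
t: 4.43
tool_pos: [0.4687, -0.2174, 0.0707]
eef_rot: [178.9, 1.8, 78.8]
wrist_force: [-0.1, -0.1, 0.0]
grip_width: 0.999
```

Run:
```python
from h import *
s=arm.get_state();print(s['t'],s['tool_pos'],s['eef_rot'],s['wrist_force'])
plan(s,[.471,-.2065,.029])
```

```text
4.4333 [ 0.46865935 -0.21742344  0.07066626] [178.8836623    1.81483353  78.78719136] [-0.08915842 -0.13085195  0.00582761]
tool delta mm [12.5 -0.6 41.3] yaw 78.78719135537665
```

Call:
{"name": "apply_moves", "arguments": {
  "increments": [
    {"offset": [0.2,0,0.5],"roll": -0.04},
    {"offset": [0.2,0,0.5],"roll": -0.04},
    {"offset": [0.2,0,0.5],"roll": -0.04},
    {"offset": [0.2,0,0.5],"roll": -0.04},
    {"offset": [0,0,0],"roll": 0}
  ]
}}

```text
t: 4.85
tool_pos: [0.4739, -0.2059, 0.0298]
eef_rot: [178.6, 2.0, 79.6]
wrist_force: [-0.1, 0.6, 0.8]
grip_width: 0.996
```

Run:
```python
from h import *
s=arm.get_state();print(s['t'],s['tool_pos'],s['eef_rot'],s['wrist_force'])
plan(s,[.471,-.2065,.029])
```

```text
4.85 [ 0.47392383 -0.20592478  0.02978346] [178.576849     1.99260758  79.55024517] [-0.14737463  0.62061457  0.75014621]
tool delta mm [-1.1 -2.8  0.8] yaw 79.55024517184202
```

Call:
{"name": "apply_moves", "arguments": {
  "increments": [
    {"offset": [-0.05,-0.14,0],"roll": -0.05},
    {"offset": [0,0,0.04],"roll": 0},
    {"offset": [0,0,0],"roll": 0}
  ]
}}

```text
t: 5.1
tool_pos: [0.4704, -0.2055, 0.0276]
eef_rot: [178.7, 2.0, 80.0]
wrist_force: [-0.9, -0.5, -0.1]
grip_width: 0.997
```

Call:
{"name": "apply_moves", "arguments": {
  "increments": [
    {"offset": [0,0,0],"roll": 0},
    {"offset": [0,0,0],"roll": 0},
    {"offset": [0,0,0],"roll": 0},
    {"offset": [0,0,0],"roll": 0},
    {"offset": [0,0,0],"roll": 0}
  ],
  "gripper": -1,
  "newtons": 25
}}

```text
t: 5.52
tool_pos: [0.4711, -0.2063, 0.0288]
eef_rot: [178.6, 2.0, 79.9]
wrist_force: [-0.5, -0.0, -0.3]
grip_width: 0.66
```

Call:
{"name": "apply_moves", "arguments": {
  "increments": [
    {"offset": [0,0,0],"roll": 0},
    {"offset": [0,0,0],"roll": 0},
    {"offset": [0,0,0],"roll": 0},
    {"offset": [0,0,0],"roll": 0},
    {"offset": [0,0,0],"roll": 0}
  ]
}}

```text
t: 5.93
tool_pos: [0.4714, -0.2066, 0.0292]
eef_rot: [178.5, 2.0, 79.9]
wrist_force: [0.9, -0.1, -0.2]
grip_width: 0.3
```

Run:
```python
from h import *
s=arm.get_state();print(s['t'],s['tool_pos'],s['eef_rot'],s['wrist_force'],s['moment'],s['grip_width']*92,s['joint_positions'])
```

```text
5.9333 [ 0.47137892 -0.20657675  0.02919902] [178.54337377   2.02423104  79.91720964] [ 0.85168438 -0.12274302 -0.19104458] [ 0.03830198 -0.08532286 -0.02775015] 27.614479203534888 [ 30.78556193  30.29987593 -14.61154555 118.23569587  17.51683529
  31.73538613  -6.73275316]
```

Call:
{"name": "apply_moves", "arguments": {
  "increments": [
    {"offset": [0,0,0],"roll": 0},
    {"offset": [0,0,0],"roll": 0},
    {"offset": [0,0,0],"roll": 0},
    {"offset": [0,0,0],"roll": 0},
    {"offset": [0,0,0],"roll": 0}
  ]
}}

```text
t: 6.35
tool_pos: [0.4709, -0.2065, 0.0295]
eef_rot: [178.6, 2.0, 79.9]
wrist_force: [0.8, 0.5, 0.8]
grip_width: 0.172
```

Call:
{"name": "apply_moves", "arguments": {
  "increments": [
    {"offset": [0,0,-0.3],"roll": 0},
    {"offset": [0,0,-0.7],"roll": 0},
    {"offset": [0,0,-0.9],"roll": 0},
    {"offset": [0,0,-0.9],"roll": 0},
    {"offset": [0,0,-0.9],"roll": 0}
  ]
}}

```text
t: 6.77
tool_pos: [0.4662, -0.2019, 0.1023]
eef_rot: [179.2, 1.9, 80.0]
wrist_force: [0.1, 0.3, -1.0]
grip_width: 0.17
```

Call:
{"name": "apply_moves", "arguments": {
  "increments": [
    {"offset": [0,0,-0.9],"roll": 0},
    {"offset": [0,0,-0.9],"roll": 0},
    {"offset": [0,0,-0.9],"roll": 0},
    {"offset": [0,0,-0.9],"roll": 0},
    {"offset": [0,0,-0.9],"roll": 0}
  ]
}}

```text
t: 7.18
tool_pos: [0.464, -0.1978, 0.1974]
eef_rot: [179.2, 1.8, 80.0]
wrist_force: [0.6, -0.2, -1.8]
grip_width: 0.173
```

Call:
{"name": "apply_moves", "arguments": {
  "increments": [
    {"offset": [0,0,-0.9],"roll": 0},
    {"offset": [0,0,-0.9],"roll": 0},
    {"offset": [0,0,-0.9],"roll": 0},
    {"offset": [0,0,-0.9],"roll": 0},
    {"offset": [0,0,-0.9],"roll": 0}
  ]
}}

```text
t: 7.6
tool_pos: [0.4615, -0.1934, 0.2929]
eef_rot: [179.2, 1.8, 80.1]
wrist_force: [-0.2, 0.1, -2.0]
grip_width: 0.173
```

Run:
```python
from h import *
s=arm.get_state();print(s['t'],s['tool_pos'],s['eef_rot'],s['wrist_force'],s['moment'],s['grip_width']*92,s['joint_positions'])
p=arm.read_camera('wrist');save(p,'w2.png')
p=arm.read_camera('top');C=cloud(p,T_of(p,s));K=np.array(p['intrinsics']);T=T_of(p,s)
g=p['color'].max(2);
for th in (60,):
    m=((g<80)*255).astype(np.uint8)[200:275,225:305]
    n,l,st,ce=cv2.connectedComponentsWithStats(m)
    for i in range(1,n):
        if st[i,4]>100: print(st[i],ce[i]+[225,200])
for uv,z in (((263.3,238.3),.19),):
    d=np.array([(uv[0]-K[0,2])/K[0,0],-(uv[1]-K[1,2])/K[1,1],-1]);w=T[:3,:3]@d
    print('neck',T[:3,3]+w*(z-T[2,3])/w[2])
```

```text
7.6 [ 0.46148096 -0.19344992  0.29293125] [179.19824106   1.81042865  80.09446964] [-0.18364961  0.12639632 -2.03919458] [ 0.01275806 -0.13901022 -0.00545706] 15.952773135823582 [ 36.68933831   8.56862158 -20.84761813 106.79448867   5.27655696
  64.29109462   3.93520613]
[ 21  22  37  36 956] [264.4832636  239.36715481]
neck [0.52127606 0.13768926 0.19      ]
```

View pics/w2.png

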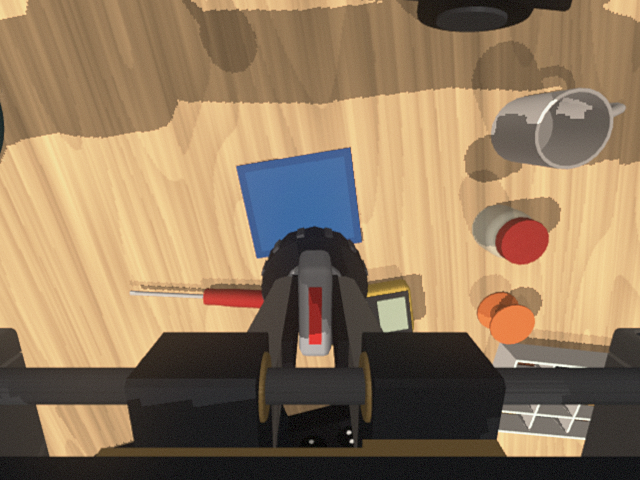

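Call:
{"name": "apply_moves", "arguments": {
  "increments": [
    {"offset": [0.8,0.03,0],"roll": 0},
    {"offset": [0.8,0.03,0],"roll": 0},
    {"offset": [0.8,0.03,0],"roll": 0},
    {"offset": [0.8,0.03,0],"roll": 0},
    {"offset": [0.8,0.03,0],"roll": 0}
  ]
}}

```text
t: 8.12
tool_pos: [0.4774, -0.1171, 0.2881]
eef_rot: [179.1, 2.0, 79.6]
wrist_force: [0.3, 0.1, -1.4]
grip_width: 0.172
```

Call:
{"name": "apply_moves", "arguments": {
  "increments": [
    {"offset": [0.8,0.03,0],"roll": 0},
    {"offset": [0.8,0.03,0],"roll": 0},
    {"offset": [0.8,0.03,0],"roll": 0},
    {"offset": [0.8,0.03,0],"roll": 0},
    {"offset": [0.5,0.03,0],"roll": 0}
  ]
}}

```text
t: 8.53
tool_pos: [0.4905, -0.0398, 0.279]
eef_rot: [179.6, 2.0, 79.7]
wrist_force: [0.1, 0.1, -1.3]
grip_width: 0.176
```

Call:
{"name": "apply_moves", "arguments": {
  "increments": [
    {"offset": [0.5,0.03,0],"roll": 0},
    {"offset": [0.3,0,0],"roll": 0},
    {"offset": [0,0,0],"roll": 0}
  ]
}}

```text
t: 8.78
tool_pos: [0.4931, -0.0211, 0.2761]
eef_rot: [179.8, 1.9, 79.9]
wrist_force: [0.6, 0.5, -0.5]
grip_width: 0.17
```

```bash
cat >> h.py <<'E'
def plane(Q):
    # robust-ish plane fit, returns normal (up) and centroid
    for _ in range(4):
        c=Q.mean(0);n=np.linalg.svd(Q-c,full_matrices=False)[2][2];n*=np.sign(n[2]);e=(Q-c)@n
        Q=Q[abs(e)<2*e.std()+1e-5]
    return n,c,len(Q),e.std()
E
python3 - <<'E'
from h import *
s=arm.get_state();print(s['t'],s['tool_pos'],s['eef_rot'],s['wrist_force'],s['moment'],s['joint_positions'])
p=arm.read_camera('wrist');T=T_of(p,s);C=cloud(p,T);save(p,'w3.png')
np.savez('w3.npz',C=C,color=p['color'],T=T,K=p['intrinsics'],s=s['tool_pos'],r=s['eef_rot'])
for n in ['cap','neck_rim']:
  for r in arm.silhouettes(p,n)[:2]: print(n,r['score'],r['xy'],r['mask'].sum())
E
```

```text
8.7833 [ 0.49314833 -0.02113813  0.27613769] [179.79981767   1.9252746   79.91497925] [ 0.59433623  0.47424498 -0.53397647] [ 0.04932572 -0.04144303  0.02054099] [ 22.8199928   10.37081201 -28.55294292 107.62545975   7.635561
  63.7665191  -18.84444269]
cap 0.64 [313.9, 271.6] 7175
neck_rim 0.6 [400.9, 86.5] 82605
```

View pics/w3.png

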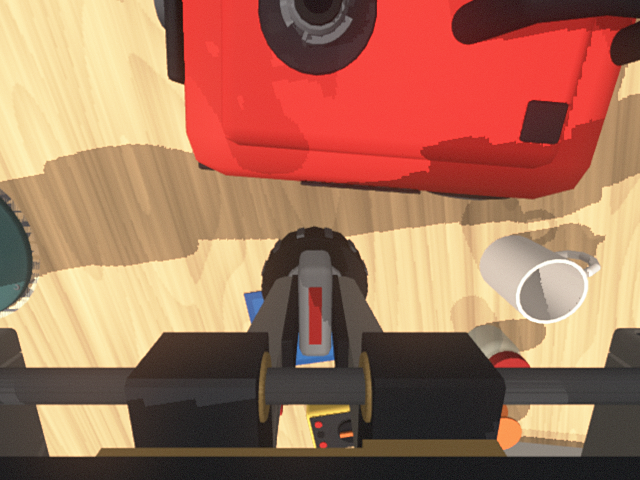

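Call:
{"name": "apply_moves", "arguments": {
  "increments": [
    {"offset": [0.6,0.1,-0.1],"roll": 0},
    {"offset": [0.6,0.1,-0.2],"roll": 0},
    {"offset": [0.6,0.1,-0.2],"roll": 0},
    {"offset": [0.5,0,-0.1],"roll": 0},
    {"offset": [0,0,0],"roll": 0}
  ]
}}

```text
t: 9.35
tool_pos: [0.5077, 0.0171, 0.2873]
eef_rot: [179.7, 2.1, 79.2]
wrist_force: [-0.2, -0.2, -0.8]
grip_width: 0.175
```

Run:
```python
from h import *
s=arm.get_state();print(s['t'],s['tool_pos'],s['eef_rot'],s['joint_positions'])
p=arm.read_camera('wrist');T=T_of(p,s);C=cloud(p,T);save(p,'w4.png')
np.savez('w4.npz',C=C,color=p['color'],T=T,K=p['intrinsics'],s=s['tool_pos'],r=s['eef_rot'])
# cleaner shell top plane
c=[.521,.138]
d=np.hypot(C[...,0]-c[0],C[...,1]-c[1])
for a in np.arange(.16,.2,.004): print(round(a,3),((d<.06)&(C[...,2]>a)&(C[...,2]<a+.004)).sum(),end='; ')
m=(d<.032)&(C[...,2]>.1865)&(C[...,2]<.1975);Q=C[m];v,u=np.nonzero(m)
print('\nneck',len(Q),Q.mean(0),cv2.minEnclosingCircle(Q[:,:2].astype(np.float32)*1000),u.mean(),v.mean())
# skirt top / bar top relative to tool
M=R.from_euler('xyz',s['eef_rot'],degrees=True).as_matrix();L=(C-s['tool_pos'])@M
m=(abs(L[...,1])<.032)&(abs(L[...,0])<.035)&(L[...,2]>-.03)&(L[...,2]<.03)
for a in np.arange(-.03,.03,.004): print(round(a,3),(m&(L[...,2]>a)&(L[...,2]<a+.004)).sum(),end='; ')
```

```text
9.35 [0.50774165 0.01709922 0.28729847] [179.7403309    2.11404221  79.1644284 ] [ 19.14437705  11.64512502 -29.85332882 104.84817487   8.59413021
  65.78159474 -24.63727302]
0.16 5; 0.164 7612; 0.168 9291; 0.172 6; 0.176 10; 0.18 206; 0.184 1070; 0.188 887; 0.192 1668; 0.196 6; 0.2 0; 
neck 2821 [0.52456601 0.13724996 0.19183475] ((524.6204833984375, 137.4005584716797), 24.35315704345703) 303.65154200638074 70.863523573201
-0.03 286; -0.026 2658; -0.022 768; -0.018 277; -0.014 243; -0.01 214; -0.006 202; -0.002 179; 0.002 2375; 0.006 462; 0.01 251; 0.014 186; 0.018 160; 0.022 119; 0.026 1;
```

View pics/w4.png

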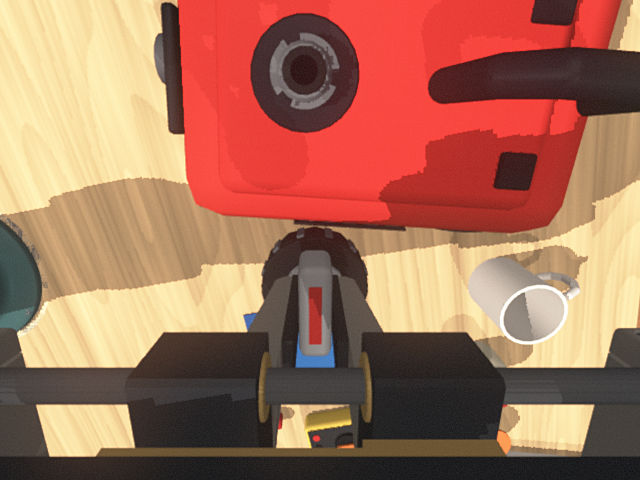

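Run:
```python
from h import *
from scipy.optimize import least_squares
f=np.load('w4.npz');C=f['C'];s=f['s'];M=R.from_euler('xyz',f['r'],degrees=True).as_matrix()
L=(C-s)@M;z=L[...,2]
near=(abs(L[...,1])<.034)&(abs(L[...,0])<.04)
for nm,lo,hi,w in(('bar',-.029,-.02,.009),('skirt',.0015,.0075,.034)):
    m=near&(z>lo)&(z<hi)&(abs(L[...,1])<w);
    n,c,k,e=plane(C[m]);print(nm,'tilt from vertical: nx,ny deg',np.degrees(n[:2]).round(2),k,e*1e3,'tool-frame normal',np.degrees((M.T@n)[:2]).round(2),'c tool',((c-s)@M*1000).round(1))
    Q=L[m]*1000
    if nm=='bar': print(cv2.minAreaRect(Q[:,:2].astype(np.float32)))
    else:
        q=Q[:,:2];a=np.degrees(np.arctan2(q[:,1],q[:,0]));E=[]
        for b in range(-60,61,5):
            k=abs(a-b)<2.5
            if k.sum()>5:
                r=np.hypot(*q[k].T);E.append(q[k][np.argsort(r)[-3]])
        E=np.array(E)
        for rr in (30,):
            o=least_squares(lambda x:np.hypot(*(E-x).T)-rr,[0,0],loss='soft_l1');print('skirt centre',o.x,'rms',o.fun.std(),len(E))
# neck outer ridge circle in world, and rim plane
d=np.hypot(C[...,0]-.5245,C[...,1]-.1373)
m=(d<.021)&(C[...,2]>.187)&(C[...,2]<.1975);print('rim z',np.percentile(C[m][:,2],[5,25,50,75,95]).round(4))
m=(d>.035)&(d<.05)&(abs(C[...,2]-.167)<.006);n,c,k,e=plane(C[m]);print('dish',np.degrees(n[:2]),c)
print('tool z axis xy deg',np.degrees(-M[:2,2]))
```

```text
bar tilt from vertical: nx,ny deg [0.19 0.35] 2516 0.7999363487787478 tool-frame normal [-1.73  0.38] c tool [  1.4   1.  -23.4]
((0.12030220031738281, 0.12717437744140625), (17.972057342529297, 47.56413650512695), 89.25004577636719)
skirt tilt from vertical: nx,ny deg [ 0.29 -0.05] 2294 0.5147953410706068 tool-frame normal [-2.11  0.55] c tool [15.9  0.7  4.9]
skirt centre [-0.44883284  0.86891336] rms 0.27133403933268946 25
rim z [0.1878 0.1895 0.1931 0.194  0.1949]
dish [0.03269881 0.08236068] [0.52504894 0.14028159 0.16808435]
tool z axis xy deg [0.14228841 2.12467328]
```

Call:
{"name": "apply_moves", "arguments": {
  "increments": [
    {"offset": [0.8,0,-0.03],"roll": -0.02},
    {"offset": [0.8,0,-0.03],"roll": -0.02},
    {"offset": [0.8,0,-0.03],"roll": -0.02},
    {"offset": [0.8,0,-0.03],"roll": -0.02},
    {"offset": [0.8,0,-0.03],"roll": -0.02}
  ]
}}

```text
t: 9.82
tool_pos: [0.5224, 0.0863, 0.2857]
eef_rot: [179.8, 2.6, 78.9]
wrist_force: [1.0, -0.6, -1.4]
grip_width: 0.172
```

Call:
{"name": "apply_moves", "arguments": {
  "increments": [
    {"offset": [0.6,0,0],"roll": 0},
    {"offset": [0.4,0,0],"roll": 0},
    {"offset": [0.2,0,0],"roll": 0},
    {"offset": [0,0,0],"roll": 0}
  ]
}}

```text
t: 10.15
tool_pos: [0.527, 0.1102, 0.2836]
eef_rot: [179.9, 2.6, 78.9]
wrist_force: [-0.2, -0.4, -1.1]
grip_width: 0.172
```

Run:
```python
from h import *
s=arm.get_state();print(s['t'],s['tool_pos'],s['eef_rot'],s['wrist_force'],s['joint_positions'])
plan(s,[.5242,.1373,.240]);plan(s,[.5242,.1373,s['tool_pos'][2]])
```

```text
10.15 [0.52704535 0.11017196 0.28362281] [179.88863808   2.61758754  78.90652865] [-0.23337598 -0.41978393 -1.14422638] [ 10.00552692  16.0603344  -32.26565159 100.64935514  11.66691054
  67.42521234 -37.08492692]
tool delta mm [28.  -8.1 42.4] yaw 78.9065286493534
tool delta mm [26.  -8.  -1.2] yaw 78.9065286493534
```

Call:
{"name": "apply_moves", "arguments": {
  "increments": [
    {"offset": [0.35,-0.1,0.3],"roll": -0.02},
    {"offset": [0.35,-0.1,0.4],"roll": 0},
    {"offset": [0.35,-0.1,0.4],"roll": 0},
    {"offset": [0.35,-0.1,0.4],"roll": 0},
    {"offset": [0,0,0],"roll": 0}
  ]
}}

```text
t: 10.57
tool_pos: [0.5238, 0.1367, 0.2486]
eef_rot: [179.9, 2.7, 78.8]
wrist_force: [-0.2, 0.3, -1.6]
grip_width: 0.173
```

```bash
cat > st.py <<'E'
from h import *
s=arm.get_state();print(s['t'],s['tool_pos'].round(4),s['eef_rot'].round(2),'F',s['wrist_force'].round(2),'M',s['moment'].round(3),'j7',s['joint_positions'][6])
plan(s,[.5242,.1373,.240])
E
cat > cap.py <<'E'
from h import *
s=arm.get_state();p=arm.read_camera('wrist');C=cloud(p,T_of(p,s));M=R.from_euler('xyz',s['eef_rot'],degrees=True).as_matrix()
L=(C-s['tool_pos'])@M;z=L[...,2];near=(abs(L[...,1])<.034)&(abs(L[...,0])<.04)
for nm,lo,hi,w in(('bar',-.029,-.02,.009),('skirt',.0015,.0075,.034)):
    m=near&(z>lo)&(z<hi)&(abs(L[...,1])<w)
    n,c,k,e=plane(C[m]);print(nm,'n deg world',np.degrees(n[:2]).round(2),k,'tool',np.degrees((M.T@n)[:2]).round(2),'c tool',((c-s['tool_pos'])@M*1000).round(1),'z',c[2].round(4))
E
python3 st.py; python3 cap.py
```

```text
10.5667 [0.5238 0.1367 0.2486] [179.91   2.74  78.76] F [-0.22  0.26 -1.59] M [ 0.065 -0.051 -0.003] j7 -41.72564725029109
tool delta mm [1.1 0.2 8.5] yaw 78.7618200461708
bar n deg world [0.8  0.86] 2484 tool [-1.74  0.7 ] c tool [  1.4   1.1 -23.4] z 0.2719
skirt n deg world [0.55 0.71] 2265 tool [-1.94  0.49] c tool [15.9  0.7  5. ] z 0.2429
```

Call:
{"name": "apply_moves", "arguments": {
  "increments": [
    {"offset": [-1,0,-0.5],"roll": 0},
    {"offset": [-1,0,-0.5],"roll": 0},
    {"offset": [-1,0,-0.5],"roll": 0},
    {"offset": [-1,0,0],"roll": 0},
    {"offset": [-1,0,0],"roll": 0}
  ]
}}

```text
t: 11.03
tool_pos: [0.5043, 0.0413, 0.2841]
eef_rot: [-180.0, 2.6, 79.4]
wrist_force: [0.5, -0.4, -1.4]
grip_width: 0.172
```

Call:
{"name": "apply_moves", "arguments": {
  "increments": [
    {"offset": [0,0,0],"roll": 0},
    {"offset": [0,0,0],"roll": 0}
  ]
}}

```text
t: 11.2
tool_pos: [0.5044, 0.0362, 0.2851]
eef_rot: [179.9, 2.8, 78.9]
wrist_force: [0.4, 0.7, -0.9]
grip_width: 0.172
```

Call:
{"name": "apply_moves", "arguments": {
  "increments": [
    {"offset": [0.3,0,0],"roll": 0},
    {"offset": [0.3,0,0],"roll": 0},
    {"offset": [0.3,0,0],"roll": 0},
    {"offset": [0.3,0,0],"roll": 0},
    {"offset": [0,0,0],"roll": 0}
  ]
}}

```text
t: 11.62
tool_pos: [0.5097, 0.0658, 0.2838]
eef_rot: [179.9, 2.7, 79.2]
wrist_force: [-0.6, 0.4, -1.4]
grip_width: 0.17
```

Call:
{"name": "apply_moves", "arguments": {
  "increments": [
    {"offset": [-1,0,0],"roll": 0},
    {"offset": [-1,0,0],"roll": 0},
    {"offset": [0,0,0],"roll": 0}
  ]
}}

```text
t: 11.87
tool_pos: [0.5022, 0.0305, 0.2848]
eef_rot: [-180.0, 2.6, 79.7]
wrist_force: [0.1, -0.7, -2.5]
grip_width: 0.171
```

```bash
python3 st.py
```

```text
11.8667 [0.5022 0.0305 0.2848] [-179.97    2.57   79.73] F [ 0.13 -0.67 -2.47] M [-0.048 -0.058 -0.016] j7 -26.16425896297679
tool delta mm [111.    2.6  39.9] yaw 79.72528157766058
```

Call:
{"name": "apply_moves", "arguments": {
  "increments": [
    {"offset": [0,-0.9,0],"roll": 0},
    {"offset": [0,-0.9,0],"roll": 0},
    {"offset": [0,-0.9,0],"roll": 0},
    {"offset": [0,0,0],"roll": 0},
    {"offset": [0,0,0],"roll": 0}
  ]
}}

```text
t: 12.28
tool_pos: [0.4481, 0.0439, 0.2841]
eef_rot: [-179.9, 2.5, 79.9]
wrist_force: [-0.3, -0.5, -0.5]
grip_width: 0.166
```

Call:
{"name": "apply_moves", "arguments": {
  "increments": [
    {"offset": [0,0.9,0],"roll": 0},
    {"offset": [0,0.9,0],"roll": 0},
    {"offset": [0,0.9,0],"roll": 0},
    {"offset": [0,0,0],"roll": 0},
    {"offset": [0,0,0],"roll": 0}
  ]
}}

```text
t: 12.7
tool_pos: [0.5066, 0.0369, 0.2844]
eef_rot: [179.9, 2.4, 80.0]
wrist_force: [-0.1, -0.0, -1.2]
grip_width: 0.172
```

Call:
{"name": "apply_moves", "arguments": {
  "increments": [
    {"offset": [0,0,-0.9],"roll": 0},
    {"offset": [0,0,-0.9],"roll": 0},
    {"offset": [0,0,-0.9],"roll": 0},
    {"offset": [0,0,0],"roll": 0},
    {"offset": [0,0,0],"roll": 0}
  ]
}}

```text
t: 13.12
tool_pos: [0.505, 0.041, 0.3375]
eef_rot: [-179.7, 2.4, 80.2]
wrist_force: [0.5, 0.4, -1.4]
grip_width: 0.174
```

Call:
{"name": "apply_moves", "arguments": {
  "increments": [
    {"offset": [0,0,0.2],"roll": 0},
    {"offset": [0,0,0.2],"roll": 0},
    {"offset": [0,0,0.2],"roll": 0},
    {"offset": [0,0,0.2],"roll": 0},
    {"offset": [0,0,0.2],"roll": 0}
  ]
}}

```text
t: 13.53
tool_pos: [0.5026, 0.0402, 0.3125]
eef_rot: [-179.5, 2.4, 80.2]
wrist_force: [-0.7, 0.3, -1.1]
grip_width: 0.169
```

Call:
{"name": "apply_moves", "arguments": {
  "increments": [
    {"offset": [0,0,0],"roll": -1},
    {"offset": [0,0,0],"roll": -1},
    {"offset": [0,0,0],"roll": -1},
    {"offset": [0,0,0],"roll": 0},
    {"offset": [0,0,0],"roll": 0}
  ]
}}

```text
t: 13.95
tool_pos: [0.5003, 0.0396, 0.307]
eef_rot: [-178.3, 2.1, 98.9]
wrist_force: [-0.1, -0.8, -0.7]
grip_width: 0.174
```

Call:
{"name": "apply_moves", "arguments": {
  "increments": [
    {"offset": [0,0,0],"roll": 1},
    {"offset": [0,0,0],"roll": 1},
    {"offset": [0,0,0],"roll": 1},
    {"offset": [0,0,0],"roll": 0},
    {"offset": [0,0,0],"roll": 0}
  ]
}}

```text
t: 14.37
tool_pos: [0.4998, 0.039, 0.3053]
eef_rot: [-178.9, 2.5, 79.4]
wrist_force: [-0.1, 0.1, -1.0]
grip_width: 0.171
```

```bash
python3 st.py
```

```text
14.3667 [0.4998 0.039  0.3053] [-178.94    2.53   79.43] F [-0.12  0.09 -1.  ] M [-0.021 -0.111 -0.004] j7 -26.552745002292355
tool delta mm [103.8   7.1  60.6] yaw 79.4335445899654
```

Call:
{"name": "apply_moves", "arguments": {
  "increments": [
    {"offset": [0.95,0.07,0],"roll": 0},
    {"offset": [0.95,0.07,0],"roll": 0},
    {"offset": [0.95,0.07,0],"roll": 0},
    {"offset": [0.95,0.07,0],"roll": 0},
    {"offset": [0.9,0.07,0],"roll": 0}
  ]
}}

```text
t: 14.78
tool_pos: [0.5249, 0.1277, 0.3003]
eef_rot: [-179.0, 2.7, 79.3]
wrist_force: [1.2, -0.3, -0.7]
grip_width: 0.172
```

Call:
{"name": "apply_moves", "arguments": {
  "increments": [
    {"offset": [0,0,0.9],"roll": 0},
    {"offset": [0,0,0.9],"roll": 0},
    {"offset": [0,0,0.5],"roll": 0},
    {"offset": [0,0,0],"roll": 0}
  ]
}}

```text
t: 15.12
tool_pos: [0.5245, 0.1321, 0.253]
eef_rot: [-179.0, 2.5, 80.1]
wrist_force: [-0.1, 0.3, -1.1]
grip_width: 0.172
```

```bash
python3 st.py; python3 cap.py
```

```text
15.1167 [0.5245 0.1321 0.253 ] [-179.02    2.46   80.08] F [-0.06  0.35 -1.08] M [-0.013 -0.061  0.021] j7 -39.286847134128294
tool delta mm [ 5.6 -0.9 12.8] yaw 80.07505637694409
bar n deg world [1.56 0.64] 2492 tool [-1.56  0.45] c tool [  1.4   1.1 -23.3] z 0.2762
skirt n deg world [1.4  0.27] 2284 tool [-1.95  0.36] c tool [15.9  0.8  5. ] z 0.2473
```

Call:
{"name": "apply_moves", "arguments": {
  "increments": [
    {"offset": [0.12,0,0.7],"roll": 0},
    {"offset": [0.12,0,0.7],"roll": 0},
    {"offset": [0,0,0],"roll": 0}
  ]
}}

```text
t: 15.42
tool_pos: [0.527, 0.1354, 0.2278]
eef_rot: [-179.3, 2.4, 80.0]
wrist_force: [-0.3, -0.1, -0.6]
grip_width: 0.169
```

```bash
sed -i 's/.5242,.1373,.240/.5251,.1371,.216/' st.py; python3 st.py
```

```text
15.4167 [0.527  0.1354 0.2278] [-179.33    2.36   80.  ] F [-0.29 -0.12 -0.65] M [ 0.014 -0.013 -0.053] j7 -40.719417216523595
tool delta mm [ 1.9 -2.1 11.8] yaw 80.00373483293856
```

Call:
{"name": "apply_moves", "arguments": {
  "increments": [
    {"offset": [0.1,-0.12,0.4],"roll": 0},
    {"offset": [0,0,0],"roll": 0}
  ]
}}

```text
t: 15.58
tool_pos: [0.5256, 0.1372, 0.221]
eef_rot: [-179.4, 2.3, 80.0]
wrist_force: [0.3, -0.2, -2.0]
grip_width: 0.171
```

```bash
python3 st.py
```

```text
15.5833 [0.5256 0.1372 0.221 ] [-179.43    2.32   79.96] F [ 0.3  -0.15 -2.04] M [-0.041 -0.04   0.122] j7 -41.279969061266314
tool delta mm [ 0.  -0.5  5. ] yaw 79.95841626826171
```

Lower gently until contact.

Call:
{"name": "apply_moves", "arguments": {
  "increments": [
    {"offset": [0,-0.02,0.25],"roll": 0},
    {"offset": [0,0,0.2],"roll": 0}
  ],
  "newtons": 15
}}

```text
t: 15.75
tool_pos: [0.5263, 0.1371, 0.2136]
eef_rot: [-179.6, 2.3, 79.9]
wrist_force: [-0.0, -0.4, 0.0]
grip_width: 0.173
```

Call:
{"name": "apply_moves", "arguments": {
  "increments": [
    {"offset": [0,0,0.15],"roll": 0},
    {"offset": [0,0,0],"roll": 0}
  ]
}}

```text
t: 15.92
tool_pos: [0.527, 0.1375, 0.2129]
eef_rot: [-179.8, 2.2, 79.9]
wrist_force: [-1.7, 0.4, -1.9]
grip_width: 0.172
```

```bash
python3 st.py
```

```text
15.9167 [0.527  0.1375 0.2129] [-179.77    2.22   79.92] F [-1.73  0.36 -1.9 ] M [0.18  0.344 0.076] j7 -41.73939096949389
tool delta mm [-0.8 -1.9 -3.1] yaw 79.92128087412368
```

Call:
{"name": "apply_moves", "arguments": {
  "increments": [
    {"offset": [-0.03,-0.1,0],"roll": 0},
    {"offset": [0,0,0.15],"roll": 0},
    {"offset": [0,0,0],"roll": 0}
  ]
}}

```text
t: 16.17
tool_pos: [0.5259, 0.1377, 0.2132]
eef_rot: [-180.0, 2.2, 79.9]
wrist_force: [0.2, -0.0, -1.6]
grip_width: 0.171
```

```bash
python3 st.py;python3 cap.py
```

```text
16.1667 [0.5259 0.1377 0.2132] [-180.      2.19   79.91] F [ 0.18 -0.   -1.62] M [ 0.039 -0.061 -0.028] j7 -41.85151014284872
tool delta mm [-0.8 -0.7 -2.8] yaw 79.91295035242871
bar n deg world [0.33 0.66] 2489 tool [-1.48  0.2 ] c tool [  1.5   1.  -23.5] z 0.2366
skirt n deg world [0.33 0.38] 2272 tool [-1.75  0.26] c tool [15.8  0.9  4.9] z 0.2077
```

Call:
{"name": "apply_moves", "arguments": {
  "increments": [
    {"offset": [0,0,0.15],"roll": 0},
    {"offset": [0,0,0.15],"roll": 0},
    {"offset": [0,0,0],"roll": 0}
  ]
}}

```text
t: 16.47
tool_pos: [0.5279, 0.1381, 0.2122]
eef_rot: [179.7, 2.1, 79.9]
wrist_force: [-2.0, 0.3, 0.1]
grip_width: 0.173
```

```bash
python3 st.py
```

```text
16.4667 [0.5279 0.1381 0.2122] [179.65   2.15  79.87] F [-1.97  0.26  0.06] M [ 0.178  0.671 -0.012] j7 -42.08631962057572
tool delta mm [-1.6 -2.5 -3.8] yaw 79.87304620578287
```

Call:
{"name": "apply_moves", "arguments": {
  "increments": [
    {"offset": [-0.05,-0.12,0.05],"roll": -0.5},
    {"offset": [0,0,0.1],"roll": -1},
    {"offset": [0,0,0.1],"roll": -1},
    {"offset": [0,0,0.05],"roll": 0}
  ]
}}

```text
t: 16.8
tool_pos: [0.5263, 0.1384, 0.2099]
eef_rot: [180.0, 2.2, 95.5]
wrist_force: [-1.2, -0.9, 1.8]
grip_width: 0.172
```

```bash
python3 st.py;python3 cap.py
```

```text
16.8 [0.5263 0.1384 0.2099] [179.98   2.15  95.48] F [-1.21 -0.9   1.78] M [-0.267  0.561  0.061] j7 -27.93278040451845
tool delta mm [-1.4 -1.3 -6. ] yaw 95.47606338410137
bar n deg world [0.96 0.76] 2498 tool [-1.49  1.04] c tool [  1.    1.3 -24.1] z 0.234
skirt n deg world [0.62 0.46] 2253 tool [-1.75  0.68] c tool [15.4  0.7  4.2] z 0.2051
```

Call:
{"name": "apply_moves", "arguments": {
  "increments": [
    {"offset": [-0.05,-0.07,0.08],"roll": -1},
    {"offset": [0,0,0.08],"roll": -1},
    {"offset": [0,-0.03,0.08],"roll": -1},
    {"offset": [0,0,0.05],"roll": 0}
  ]
}}

```text
t: 17.18
tool_pos: [0.5249, 0.1392, 0.2091]
eef_rot: [-179.5, 2.0, 113.7]
wrist_force: [-4.7, -1.7, 8.4]
grip_width: 0.173
```

```bash
python3 st.py;python3 cap.py
```

```text
17.1833 [0.5249 0.1392 0.2091] [-179.54    2.04  113.66] F [-4.67 -1.67  8.4 ] M [-0.606  1.014 -0.094] j7 -11.41705788971611
tool delta mm [-2.3 -0.8 -6.9] yaw 113.66054024035404
bar n deg world [0.79 0.81] 2511 tool [-1.61  0.59] c tool [  0.4   1.3 -24.3] z 0.2333
skirt n deg world [0.56 0.47] 2269 tool [-1.83  0.25] c tool [14.9  1.3  4.1] z 0.2044
```

Call:
{"name": "apply_moves", "arguments": {
  "increments": [
    {"offset": [-0.02,-0.09,0],"roll": -1},
    {"offset": [0,0,0.03],"roll": -1},
    {"offset": [0,-0.03,0.05],"roll": -1},
    {"offset": [0,0,0.03],"roll": 0}
  ]
}}

```text
t: 17.57
tool_pos: [0.5249, 0.1381, 0.2091]
eef_rot: [-179.2, 2.0, 132.0]
wrist_force: [-4.5, -1.0, 8.5]
grip_width: 0.173
```

```bash
python3 st.py;python3 cap.py
```

```text
17.5667 [0.5249 0.1381 0.2091] [-179.18    1.98  131.97] F [-4.52 -1.05  8.55] M [-0.244  0.943  0.117] j7 5.2766642371347885
tool delta mm [-1.2 -0.6 -6.9] yaw 131.97100712701928
bar n deg world [0.19 0.7 ] 2495 tool [-1.58 -0.21] c tool [ -0.    1.2 -24.2] z 0.2333
skirt n deg world [0.56 0.57] 2289 tool [-1.93 -0.02] c tool [14.6  1.3  4.1] z 0.2045
```

Call:
{"name": "apply_moves", "arguments": {
  "increments": [
    {"offset": [0.03,-0.07,0],"roll": -1},
    {"offset": [0,0,0],"roll": -1},
    {"offset": [0.02,-0.03,0.03],"roll": -1},
    {"offset": [0,0,0.03],"roll": 0}
  ]
}}

```text
t: 17.95
tool_pos: [0.5248, 0.1383, 0.2092]
eef_rot: [-178.9, 1.8, 150.3]
wrist_force: [-5.1, -1.0, 10.7]
grip_width: 0.17
```

```bash
python3 st.py;python3 cap.py
```

```text
17.95 [0.5248 0.1383 0.2092] [-178.86    1.82  150.28] F [-5.13 -0.99 10.72] M [-0.334  1.126  0.002] j7 21.781976944422205
tool delta mm [-1.1 -1.  -6.8] yaw 150.28421707082512
bar n deg world [0.7  1.46] 2521 tool [-1.71  0.48] c tool [ -0.3   1.1 -24.2] z 0.2334
skirt n deg world [0.47 1.08] 2257 tool [-1.7   0.04] c tool [14.2  1.2  4.1] z 0.2046
```

Call:
{"name": "apply_moves", "arguments": {
  "increments": [
    {"offset": [0.05,-0.06,-0.03],"roll": -1},
    {"offset": [0,0,0],"roll": -1},
    {"offset": [0.03,-0.03,0],"roll": -1},
    {"offset": [0,0,0.03],"roll": 0}
  ]
}}

```text
t: 18.33
tool_pos: [0.5243, 0.1377, 0.2093]
eef_rot: [-178.5, 1.6, 168.5]
wrist_force: [-4.2, -1.8, 10.2]
grip_width: 0.171
```

```bash
python3 st.py;python3 cap.py
```

```text
18.3333 [0.5243 0.1377 0.2093] [-178.5     1.58  168.51] F [-4.22 -1.81 10.24] M [-0.146  0.932  0.018] j7 38.13596067617432
tool delta mm [-1.1 -0.6 -6.7] yaw 168.51138843403888
bar n deg world [0.56 1.53] 2533 tool [-1.83  0.11] c tool [ -0.7   0.8 -24.2] z 0.2334
skirt n deg world [0.66 1.43] 2269 tool [-1.95  0.03] c tool [13.8  1.   4.1] z 0.2048
```

Call:
{"name": "apply_moves", "arguments": {
  "increments": [
    {"offset": [0,0,0],"roll": 0},
    {"offset": [0,0,0],"roll": 0},
    {"offset": [0,0,0],"roll": 0}
  ],
  "gripper": -0.4
}}

```text
t: 18.63
tool_pos: [0.5244, 0.1376, 0.2085]
eef_rot: [-178.6, 1.6, 167.8]
wrist_force: [-0.4, 0.2, -1.1]
grip_width: 0.298
```

```bash
python3 st.py;python3 cap.py
```

```text
18.6333 [0.5244 0.1376 0.2085] [-178.56    1.57  167.77] F [-0.42  0.23 -1.13] M [ 0.068 -0.118 -0.027] j7 37.51795153846266
tool delta mm [-1.  -0.5 -7.5] yaw 167.76913515159245
bar n deg world [-0.23  0.52] 2526 tool [-1.24 -0.98] c tool [  0.1  -0.1 -24.9] z 0.2334
skirt n deg world [-0.06  0.18] 2280 tool [-1.47 -1.27] c tool [11.1  0.7  3.5] z 0.2046
```

Call:
{"name": "apply_moves", "arguments": {
  "increments": [
    {"offset": [0,0,0],"roll": 0},
    {"offset": [0,0,0],"roll": 0},
    {"offset": [0,0,0],"roll": 0},
    {"offset": [0,0,0],"roll": 0}
  ],
  "gripper": -1,
  "newtons": 12
}}

```text
t: 19.02
tool_pos: [0.5244, 0.1376, 0.2082]
eef_rot: [-178.6, 1.6, 167.7]
wrist_force: [-0.3, -0.6, 0.4]
grip_width: 0.17
```

Call:
{"name": "apply_moves", "arguments": {
  "increments": [
    {"offset": [0,0,0.03],"roll": -1},
    {"offset": [0,0,0.03],"roll": -1},
    {"offset": [0,0,0.05],"roll": 0}
  ]
}}

```text
t: 19.27
tool_pos: [0.5251, 0.1381, 0.2067]
eef_rot: [-178.3, 1.3, -179.9]
wrist_force: [-0.5, -1.0, -0.1]
grip_width: 0.177
```

```bash
python3 st.py;python3 cap.py
```

```text
19.2667 [0.5251 0.1381 0.2067] [-178.28    1.35 -179.89] F [-0.48 -1.03 -0.11] M [ 0.033  0.032 -0.003] j7 48.22834066755974
tool delta mm [-0.2 -1.3 -9.3] yaw -179.89140481955138
bar n deg world [0.26 1.77] 2614 tool [-1.61  0.06] c tool [  0.    0.5 -25.6] z 0.2322
skirt n deg world [0.46 1.71] 2326 tool [-1.82 -0.01] c tool [14.2  0.6  2.7] z 0.2036
```

Call:
{"name": "apply_moves", "arguments": {
  "increments": [
    {"offset": [0,0,0.05],"roll": -1},
    {"offset": [0,0,0.08],"roll": -0.5},
    {"offset": [0,0,0.08],"roll": 0}
  ]
}}

```text
t: 19.57
tool_pos: [0.5245, 0.1383, 0.2034]
eef_rot: [-178.1, 1.0, -171.4]
wrist_force: [-3.1, -1.4, 8.8]
grip_width: 0.182
```

```bash
python3 st.py;python3 cap.py
```

```text
19.5667 [0.5245 0.1383 0.2034] [-178.1     0.98 -171.42] F [-3.13 -1.43  8.81] M [-0.329  0.511 -0.384] j7 55.45408574768499
tool delta mm [ -0.7  -1.7 -12.6] yaw -171.41637694436795
bar n deg world [0.79 1.76] 2606 tool [-2.03 -0.27] c tool [  0.1   0.4 -25.7] z 0.2291
skirt n deg world [0.53 2.36] 2195 tool [-1.85  0.36] c tool [14.2  0.2  2.6] z 0.2006
```

Call:
{"name": "apply_moves", "arguments": {
  "increments": [
    {"offset": [0,0,0],"roll": 0},
    {"offset": [0,0,0],"roll": 0},
    {"offset": [0,0,0],"roll": 0}
  ],
  "gripper": -0.4
}}

```text
t: 19.87
tool_pos: [0.5245, 0.1379, 0.203]
eef_rot: [-178.1, 1.0, -171.9]
wrist_force: [0.5, -0.2, 0.6]
grip_width: 0.299
```

```bash
python3 st.py;python3 cap.py
python3 - <<'E'
from h import *
s=arm.get_state();p=arm.read_camera('wrist');C=cloud(p,T_of(p,s));bar(C,s['tool_pos'][:2],.22,.24,.03);save(p,'w5.png',(200,150,440,360),3)
E
```

```text
19.8667 [0.5245 0.1379 0.203 ] [-178.08    1.   -171.92] F [ 0.47 -0.15  0.65] M [ 0.072 -0.096 -0.018] j7 55.039458157466115
tool delta mm [ -0.7  -1.3 -12.9] yaw -171.92217105716335
bar n deg world [-0.32  0.36] 2490 tool [-0.74 -1.52] c tool [  1.   -0.2 -23.4] z 0.2264
skirt n deg world [-0.1   0.04] 2383 tool [-0.91 -1.87] c tool [11.4  0.8  5.2] z 0.1976
bar n 4545 rect ((520.9713134765625, 141.7933807373047), (43.64598846435547, 47.519874572753906), 40.55862045288086) mean [0.5207 0.1382 0.2276] z 0.22657686955465334 ang 137.5356007387567
```

View pics/w5.png

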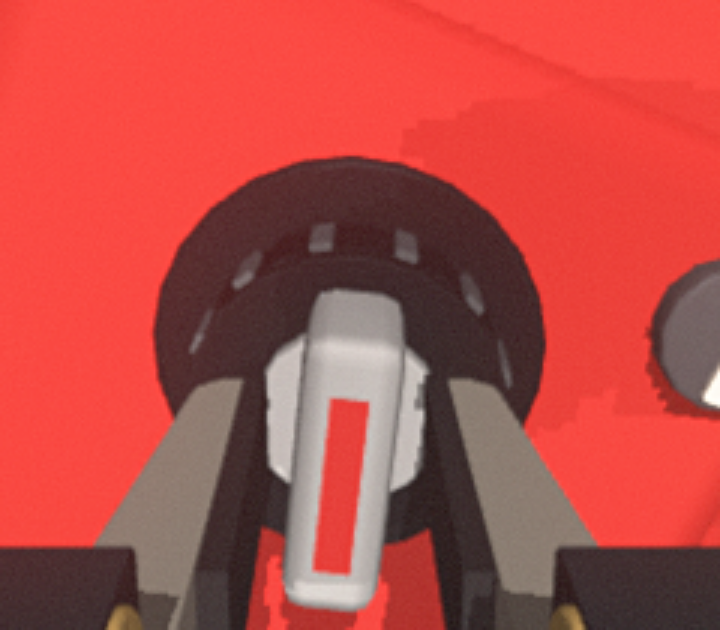

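Call:
{"name": "apply_moves", "arguments": {
  "increments": [
    {"offset": [0,0,0],"roll": 0.85},
    {"offset": [0,0,0],"roll": 0}
  ]
}}

```text
t: 20.13
tool_pos: [0.5245, 0.138, 0.2028]
eef_rot: [-178.2, 1.2, -177.2]
wrist_force: [-0.4, 0.9, -0.6]
grip_width: 0.304
```

Call:
{"name": "apply_moves", "arguments": {
  "increments": [
    {"offset": [0,0,0],"roll": 0},
    {"offset": [0,0,0],"roll": 0},
    {"offset": [0,0,0],"roll": 0},
    {"offset": [0,0,0],"roll": 0}
  ],
  "gripper": -1,
  "newtons": 12
}}

```text
t: 20.47
tool_pos: [0.5245, 0.1379, 0.2028]
eef_rot: [-178.2, 1.2, -176.9]
wrist_force: [0.1, -0.3, 0.9]
grip_width: 0.177
```

```bash
python3 st.py;python3 cap.py
```

```text
20.4667 [0.5245 0.1379 0.2028] [-178.16    1.16 -176.88] F [ 0.12 -0.26  0.87] M [ 0.079 -0.089 -0.009] j7 50.660102409634106
tool delta mm [ -0.8  -1.3 -13.1] yaw -176.87672989011986
bar n deg world [-0.3   2.33] 2566 tool [-0.98  0.5 ] c tool [  0.8   0.4 -24. ] z 0.2267
skirt n deg world [-0.08  1.65] 2382 tool [-1.17 -0.19] c tool [14.4  0.6  4.6] z 0.1979
```

Call:
{"name": "apply_moves", "arguments": {
  "increments": [
    {"offset": [0,0,0.03],"roll": 0.7},
    {"offset": [0,0,0.03],"roll": 0.8},
    {"offset": [0,0,0.03],"roll": 0.8},
    {"offset": [0,0,0],"roll": 0}
  ]
}}

```text
t: 20.85
tool_pos: [0.5242, 0.1382, 0.2018]
eef_rot: [-178.5, 1.5, 168.8]
wrist_force: [-1.6, -0.9, 3.4]
grip_width: 0.173
```

```bash
python3 st.py;python3 cap.py
```

```text
20.85 [0.5242 0.1382 0.2018] [-178.51    1.52  168.83] F [-1.62 -0.9   3.37] M [-0.129  0.138 -0.076] j7 38.014166400410225
tool delta mm [ -1.5  -1.2 -14.2] yaw 168.8269727468221
bar n deg world [-0.2   1.76] 2555 tool [-0.97  0.2 ] c tool [  1.1   0.8 -24. ] z 0.2257
skirt n deg world [-0.14  1.36] 2363 tool [-1.11 -0.18] c tool [14.7  0.9  4.5] z 0.1969
```

Call:
{"name": "apply_moves", "arguments": {
  "increments": [
    {"offset": [0,0,0.02],"roll": 0.8},
    {"offset": [0,0,0.02],"roll": 0.8},
    {"offset": [0,0,0.02],"roll": 0.8},
    {"offset": [0,0,0],"roll": 0}
  ]
}}

```text
t: 21.23
tool_pos: [0.5242, 0.1385, 0.2016]
eef_rot: [-178.9, 1.8, 154.7]
wrist_force: [-0.1, -0.9, 3.6]
grip_width: 0.173
```

```bash
python3 st.py;python3 cap.py
```

```text
21.2333 [0.5242 0.1385 0.2016] [-178.92    1.85  154.68] F [-0.13 -0.94  3.61] M [-0.104  0.065 -0.042] j7 25.391538876105358
tool delta mm [ -1.9  -1.1 -14.3] yaw 154.68174321177315
bar n deg world [-0.35  1.44] 2523 tool [-0.91  0.07] c tool [  1.4   1.  -24.1] z 0.2256
skirt n deg world [-0.17  1.17] 2413 tool [-1.19 -0.1 ] c tool [15.   1.1  4.5] z 0.1966
```

Call:
{"name": "apply_moves", "arguments": {
  "increments": [
    {"offset": [0,0,0],"roll": 0},
    {"offset": [0,0,0],"roll": 0},
    {"offset": [0,0,0],"roll": 0}
  ],
  "gripper": -0.4
}}

```text
t: 21.53
tool_pos: [0.5242, 0.1385, 0.201]
eef_rot: [-178.9, 1.8, 155.4]
wrist_force: [0.6, -0.6, -0.5]
grip_width: 0.3
```

```bash
python3 st.py;python3 cap.py
```

```text
21.5333 [0.5242 0.1385 0.201 ] [-178.92    1.82  155.36] F [ 0.55 -0.6  -0.51] M [ 0.072 -0.106  0.018] j7 25.976584935742128
tool delta mm [ -1.9  -1.2 -14.9] yaw 155.3621279804377
bar n deg world [-0.34  0.47] 2557 tool [-1.31 -0.79] c tool [  1.    0.4 -25.3] z 0.2262
skirt n deg world [-0.25  0.15] 2361 tool [-1.53 -1.04] c tool [11.8  0.9  3.2] z 0.1974
```

Call:
{"name": "apply_moves", "arguments": {
  "increments": [
    {"offset": [0,0,0],"roll": 0},
    {"offset": [0,0,0],"roll": 0},
    {"offset": [0,0,0],"roll": 0},
    {"offset": [0,0,0],"roll": 0}
  ],
  "gripper": -1,
  "newtons": 20
}}

```text
t: 21.92
tool_pos: [0.524, 0.1384, 0.2004]
eef_rot: [-178.9, 1.7, 155.5]
wrist_force: [-0.9, 0.1, 0.8]
grip_width: 0.169
```

Call:
{"name": "apply_moves", "arguments": {
  "increments": [
    {"offset": [0,0,0.02],"roll": 0.8},
    {"offset": [0,0,0.02],"roll": 0.8},
    {"offset": [0,0,0.02],"roll": 0.8},
    {"offset": [0,0,0],"roll": 0}
  ]
}}

```text
t: 22.25
tool_pos: [0.524, 0.1381, 0.1996]
eef_rot: [-179.4, 2.0, 140.5]
wrist_force: [0.5, -0.3, -1.1]
grip_width: 0.172
```

```bash
python3 st.py;python3 cap.py
```

```text
22.25 [0.524  0.1381 0.1996] [-179.38    1.97  140.47] F [ 0.46 -0.32 -1.15] M [ 0.095 -0.129  0.001] j7 12.678412384581973
tool delta mm [ -2.   -0.3 -16.3] yaw 140.47421191280677
bar n deg world [-0.4   0.77] 2586 tool [-1.18 -0.28] c tool [  1.5   1.  -25.8] z 0.2253
skirt n deg world [-0.3   0.69] 2385 tool [-1.3  -0.28] c tool [15.3  1.2  2.7] z 0.1964
```

Call:
{"name": "apply_moves", "arguments": {
  "increments": [
    {"offset": [0,0,0.04],"roll": 0.8},
    {"offset": [0,0,0.04],"roll": 0.8},
    {"offset": [0,0,0.04],"roll": 0.8},
    {"offset": [0,0,0],"roll": 0}
  ]
}}

```text
t: 22.63
tool_pos: [0.5244, 0.138, 0.1987]
eef_rot: [-179.9, 2.2, 126.3]
wrist_force: [0.5, 0.2, -1.3]
grip_width: 0.172
```

```bash
python3 st.py;python3 cap.py
```

```text
22.6333 [0.5244 0.138  0.1987] [-179.88    2.15  126.25] F [ 0.47  0.23 -1.29] M [ 0.037 -0.046 -0.12 ] j7 -0.24499327931705778
tool delta mm [ -1.7  -0.  -17.2] yaw 126.252355531143
bar n deg world [-0.34  0.76] 2599 tool [-1.34  0.06] c tool [  1.9   1.2 -25.8] z 0.2245
skirt n deg world [-0.58  0.76] 2343 tool [-1.19 -0.13] c tool [15.7  1.1  2.6] z 0.1955
```

Call:
{"name": "apply_moves", "arguments": {
  "increments": [
    {"offset": [0,0,0.03],"roll": 0.8},
    {"offset": [0,0,0.03],"roll": 0.8},
    {"offset": [0,0,0.02],"roll": 0.6},
    {"offset": [0,0,0],"roll": 0}
  ],
  "newtons": 30
}}

```text
t: 23.02
tool_pos: [0.5248, 0.1376, 0.1981]
eef_rot: [179.6, 2.2, 113.5]
wrist_force: [0.2, -0.9, 0.4]
grip_width: 0.173
```

```bash
python3 st.py;python3 cap.py
```

```text
23.0167 [0.5248 0.1376 0.1981] [179.63   2.19 113.51] F [ 0.24 -0.95  0.39] M [ 0.032  0.008 -0.092] j7 -11.84981248504782
tool delta mm [ -1.2   0.2 -17.9] yaw 113.5098459798955
bar n deg world [-0.66  0.81] 2573 tool [-1.19  0.08] c tool [  2.2   1.2 -25.8] z 0.2238
skirt n deg world [-0.66  0.55] 2330 tool [-1.42 -0.02] c tool [15.9  1.2  2.6] z 0.1949
```

Call:
{"name": "apply_moves", "arguments": {
  "increments": [
    {"offset": [0,0,0],"roll": 0.7},
    {"offset": [0,0,0],"roll": 0.6},
    {"offset": [0,0,0],"roll": 0}
  ]
}}

```text
t: 23.32
tool_pos: [0.5248, 0.1372, 0.1978]
eef_rot: [179.4, 2.1, 106.2]
wrist_force: [-0.6, -0.8, 2.4]
grip_width: 0.175
```

```bash
python3 st.py
```

```text
23.3167 [0.5248 0.1372 0.1978] [179.4    2.14 106.23] F [-0.63 -0.76  2.36] M [-0.085  0.159 -0.077] j7 -18.462558182463564
tool delta mm [ -0.9   0.4 -18.2] yaw 106.22503923807331
```

Call:
{"name": "apply_moves", "arguments": {
  "increments": [
    {"offset": [0,0,0],"roll": 0.5},
    {"offset": [0,0,0],"roll": 0.5},
    {"offset": [0,0,0],"roll": 0}
  ]
}}

```text
t: 23.57
tool_pos: [0.5247, 0.137, 0.1977]
eef_rot: [179.2, 2.1, 100.8]
wrist_force: [-0.7, -0.2, 1.9]
grip_width: 0.169
```

```bash
python3 st.py;python3 cap.py
```

```text
23.5667 [0.5247 0.137  0.1977] [179.25   2.1  100.79] F [-0.66 -0.22  1.94] M [-0.079  0.133 -0.044] j7 -23.416070184072296
tool delta mm [ -0.6   0.7 -18.3] yaw 100.78902198828914
bar n deg world [-0.99  0.65] 2600 tool [-1.27 -0.09] c tool [  2.5   1.2 -25.9] z 0.2235
skirt n deg world [-0.97  0.66] 2348 tool [-1.27 -0.07] c tool [16.2  1.3  2.6] z 0.1945
```

Continue until the stop is felt.

Call:
{"name": "apply_moves", "arguments": {
  "increments": [
    {"offset": [0,0,0],"roll": 0.5},
    {"offset": [0,0,0],"roll": 0.5},
    {"offset": [0,0,0],"roll": 0}
  ]
}}

```text
t: 23.87
tool_pos: [0.5246, 0.1368, 0.1977]
eef_rot: [179.1, 2.0, 95.3]
wrist_force: [0.1, -1.0, 1.3]
grip_width: 0.171
```

Call:
{"name": "apply_moves", "arguments": {
  "increments": [
    {"offset": [0,0,0],"roll": 0.4},
    {"offset": [0,0,0],"roll": 0.4},
    {"offset": [0,0,0],"roll": 0}
  ]
}}

```text
t: 24.12
tool_pos: [0.5239, 0.1364, 0.1976]
eef_rot: [179.0, 2.0, 91.1]
wrist_force: [0.5, 0.1, 1.2]
grip_width: 0.172
```

```bash
python3 st.py;python3 cap.py
```

```text
24.1167 [0.5239 0.1364 0.1976] [179.05   2.04  91.14] F [0.5  0.08 1.19] M [-0.092  0.072  0.105] j7 -32.23749864842544
tool delta mm [  0.    1.5 -18.4] yaw 91.14258333041637
bar n deg world [-0.72  0.97] 2593 tool [-1.06  0.25] c tool [  2.7   1.1 -25.9] z 0.2234
skirt n deg world [-0.88  0.99] 2361 tool [-1.03  0.1 ] c tool [16.4  1.1  2.6] z 0.1945
```

Call:
{"name": "apply_moves", "arguments": {
  "increments": [
    {"offset": [0,0,0],"roll": 0.4},
    {"offset": [0,0,0],"roll": 0.4},
    {"offset": [0,0,0],"roll": 0}
  ]
}}

```text
t: 24.42
tool_pos: [0.5236, 0.1365, 0.1976]
eef_rot: [178.9, 2.0, 87.1]
wrist_force: [0.6, -1.1, 2.3]
grip_width: 0.174
```

```bash
python3 st.py;python3 cap.py
```

```text
24.4167 [0.5236 0.1365 0.1976] [178.91   2.04  87.13] F [ 0.63 -1.1   2.33] M [-0.305  0.186  0.795] j7 -36.010065526113195
tool delta mm [  0.    1.9 -18.4] yaw 87.13078750335933
bar n deg world [-0.76  1.1 ] 2632 tool [-0.97  0.28] c tool [  2.9   1.  -25.9] z 0.2234
skirt n deg world [-0.92  0.86] 2341 tool [-1.22  0.13] c tool [16.5  1.2  2.6] z 0.1944
```

Call:
{"name": "apply_moves", "arguments": {
  "increments": [
    {"offset": [0,0,0],"roll": 0},
    {"offset": [0,0,0],"roll": 0},
    {"offset": [0,0,0],"roll": 0},
    {"offset": [0,0,0],"roll": 0}
  ],
  "gripper": -0.2
}}

```text
t: 24.8
tool_pos: [0.5238, 0.1371, 0.1968]
eef_rot: [178.9, 1.9, 87.4]
wrist_force: [0.7, 0.3, 0.0]
grip_width: 0.399
```

Call:
{"name": "apply_moves", "arguments": {
  "increments": [
    {"offset": [0,0,-0.4],"roll": 0},
    {"offset": [0,0,-0.8],"roll": 0},
    {"offset": [0,0,-0.9],"roll": 0},
    {"offset": [0,0,-0.9],"roll": 0},
    {"offset": [0,0,-0.9],"roll": 0}
  ]
}}

```text
t: 25.22
tool_pos: [0.5198, 0.1391, 0.2747]
eef_rot: [179.5, 1.9, 87.5]
wrist_force: [0.6, 0.1, -0.2]
grip_width: 0.399
```

Call:
{"name": "apply_moves", "arguments": {
  "increments": [
    {"offset": [-0.8,0,-0.5],"roll": 0},
    {"offset": [-0.8,0,-0.3],"roll": 0},
    {"offset": [-0.8,0,0],"roll": 0},
    {"offset": [-0.8,0,0],"roll": 0},
    {"offset": [0,0,0],"roll": 0}
  ]
}}

```text
t: 25.63
tool_pos: [0.5191, 0.0771, 0.3019]
eef_rot: [178.8, 1.7, 87.8]
wrist_force: [0.4, -1.0, 0.1]
grip_width: 0.402
```

Run:
```python
from h import *
s=arm.get_state();print(s['t'],s['tool_pos'],s['eef_rot'],s['wrist_force'])
p=arm.read_camera('wrist');C=cloud(p,T_of(p,s));save(p,'w6.png')
d=np.hypot(C[...,0]-.5245,C[...,1]-.1373)
for lo,hi,r in((.188,.2,.034),(.217,.23,.04),(.16,.174,.06)):
    m=(d<r)&(C[...,2]>lo)&(C[...,2]<hi);n,c,k,e=plane(C[m]);print(lo,np.degrees(n[:2]).round(2),c.round(4),k)
m=bar(C,[.5245,.1373],.217,.23)
```

```text
25.6333 [0.51914203 0.07705507 0.30193683] [178.83643619   1.72240271  87.75931896] [ 0.41951705 -0.95804598  0.12211502]
0.188 [0.12 0.03] [0.5244 0.1398 0.1948] 2285
0.217 [-1.04  0.03] [0.5246 0.1382 0.2235] 1288
0.16 [0.03 0.04] [0.5243 0.1412 0.1679] 10125
bar n 1524 rect ((524.7327880859375, 137.45877075195312), (15.941755294799805, 47.95811080932617), 0.695421040058136) mean [0.5246 0.1384 0.2232] z 0.22341609175187893 ang 90.58830690103694
```

View pics/w6.png

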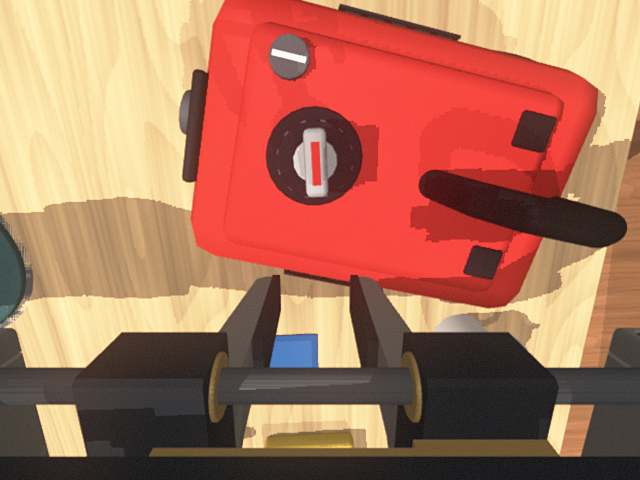

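```bash
python3 -c "
from rig import arm
print(arm.close_job())"
```

```text
the job is handed in; nothing more can be done
None
```

The boiler cap is screwed fully home on the cleaner's filler neck, and I handed the job in at about 25.7 s of the 72 s allowed.

- **How it went:** I gripped the cap by its bar and set it on the neck level to within about 0.5°. I turned it about 108° anticlockwise until it dropped into the gap, about 13 mm below the rim. Then I screwed it about 90° clockwise until the stop pushed back at about 0.8 N m, let go and backed away.
- **Last checks:**
  - The skirt top reads level to about 0.1°.
  - The cap's origin is about 16 mm below the rim, which is the home position.
  - It is centred within about 1 mm of the neck axis, and the gripper was clear of everything.
- **What did not go cleanly:**
  - The gripper drifted 2–3° off vertical, and the moves offer no way to correct that. It tilted the held cap by up to about 2.4°, worst as it dropped in. I opened the gripper three times along the way so the cap could settle level: on the ridges, after the drop, and part-way through screwing it on.
  - The highest force I read was about 11 N.
  - After release the bar reads about 3° back from the gripper's last angle, probably from being wound slightly against the stop.
  - In the final look the bar top alone measured 1° tilted. I trust the skirt reading more.
- **Not checked:** I did not re-measure the other things on the table afterwards. Nothing in the readings suggested the arm touched any of them.

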